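# Clamp a rope-guide roller in the V-block inspection fixture

### The job

Take the orange roller from its grey cradle and lower it gently (do not drop it) into the two blue V-blocks of the inspection fixture, between the jaw rod and the green sprung anvil, so that it settles fully home in both Vs, and let go of it. Then slide the jaw by its red tab so that the rod pushes the free roller along the Vs against the anvil, until the roller is clamped with about 6.5 N (and never squeezed much harder), and let go of the tab, leaving the jaw holding it. Leave the screwdriver, the metal connector and the scanner where they are.

Things in the scene. Friction and masses are not known exactly. Their poses are not given: they have to be found in the camera images.
- roller: Orange cylinder, 32 mm diameter, 130 mm long, steel end caps, about 0.2 kg. Origin at its centre; its own x runs along its axis (ends alike; it may be rolled to any angle about x). Starts lying level in the grey cradle with a 78 mm free gap below its middle, so fingers can take it by the middle across its diameter from above and reach 40 mm below its axis.
- cradle_mid (a point): Fixed grey plastic cradle, base 130 x 75 mm, 10 mm thick, two shallow V supports 16 mm wide at x = -47 and +47 mm. This point is where the middle of the roller's axis lies at the start, 55 mm above the table; x along the roller.
- seat (a point): Point midway between the two blue 90-degree V-blocks, on the line where the roller's axis lies when fully home, 60 mm above the table. x along the Vs from jaw to anvil, z up. Blocks 22 mm long, 76 mm wide, tops 60 mm above the table, centred at x = -47 and +47 mm, 72 mm free gap between. A roller put down with its centre at x = -8 mm is clear of rod and anvil and later slides with 1 to 3 N.
- jaw_tab (a point): Red upright grip tab of the jaw: 14 mm thick (along x), 30 mm wide (along y), standing clear for 42 mm above the aluminium carriage (40 x 36 mm), tab top 112 mm above the table. This point is in the middle of the tab, 95 mm above the table, 17 mm below its top. Same axes as seat. Moves with the jaw. It may be pinched from above, fingers before and behind.
- jaw_face (a point): Middle of the end face of the jaw's steel rod (18 mm diameter, at roller-axis height, 65 mm in front of the tab point along x), which pushes the roller's end. Moves with the jaw.
- jaw: The jaw (rod, carriage, tab) on the fixture's slide; origin in the middle of the rod's end face, same axes as seat. Travels along x from -116 mm of seat (drawn back) by 85 mm; starts drawn back to within 20 mm. Sliding it takes about 11 N of its own (a little more when quick) anywhere; it stays where left, also against the anvil's spring. Clamping force = push less this own force.
- fixture: The inspection fixture, fixed: dark base plate 365 x 100 x 12 mm with the V-blocks and the jaw. Origin on the table under seat, same axes; the plate spans x = -212 to +152 mm.
- driver: Bystander: black and green torque screwdriver lying down, 140 mm long, 30 mm thick, origin under its middle, x along it.
- connector: Bystander: flat metal hook-shaped connector, 120 x 60 x 12 mm, origin at its middle on the table.
- scanner: Bystander: black hand scanner lying down, about 155 x 60 x 35 mm, origin under its head.
- slot_mid (a point): Middle of the range of the green sprung anvil (disc 22 mm wide, at axis height), at x = +73 mm of seat, same axes. The anvil's face is within 10 mm of it along x; its true place is not measured: feel or see it. Spring: 1.5 N at first contact, then 3.5 N per mm, travel 6 mm. Its aluminium post stands behind, up to x = +68 mm, 76 mm above the table, with a bolt 8 mm higher.
There are look-alikes about, which are no part of the job. Of the things that look like the roller, the smallest one is meant.

How it is judged:
On the way, in this order (a step that is already met when the one before it is completed fails the run):
1. the roller lies fully home in both V-blocks, let go, not yet touched by the jaw (z of roller in the frame of seat between -0.003 and 0.002 m and y of roller in the frame of seat between -0.002 and 0.002 m and angle between the x axis of roller and the x axis of seat, either way round below 0.035 rad and contact force between roller and the fingers below 0.1 N and contact force between roller and jaw below 0.1 N and linear speed of roller below 0.01 m/s), for 0.2 s.
2. the jaw has slid up and pushes the free roller against the anvil with at least 4 N (contact force between roller and jaw above 4 N and contact force between roller and the fingers below 0.1 N), for 0.2 s.
At the end, for the whole second after the job is handed in: The roller lies at rest fully home in both V-blocks (axis within 2 mm of the seat line sideways and upwards, 3 mm downwards, and within 2 degrees), and the released jaw clamps it against the anvil with 4 to 9 N (z of roller in the frame of seat between -0.003 and 0.002 m and y of roller in the frame of seat between -0.002 and 0.002 m and angle between the x axis of roller and the x axis of seat, either way round below 0.035 rad and contact force between roller and jaw between 4 and 9 N and linear speed of roller below 0.01 m/s and contact force between jaw and the fingers below 0.1 N); the robot touches nothing.
It fails at once if the roller is pressed on the fixture with more than 30 N (contact force between roller and fixture above 30 N).
It fails at once if the jaw squeezes the roller with more than 14 N (contact force between roller and jaw above 14 N).
It fails at once if the roller is dropped (falls freely faster than 0.3 m/s, about 5 mm) (contact force between roller and anything else below 0.05 N and linear speed of roller above 0.3 m/s).
It fails at once if the screwdriver, the connector or the scanner is moved by more than 15 mm (distance of any of driver, connector, scanner from where it was at the start of the episode above 0.015 m).
It also fails if it takes over 72 s, if anything falls off the work surface, if the arm or the gripper's body presses on something with over 40 N, if the wrist force passes 120 N, or if a joint passes its speed limit or range.

### The arm

A 6-joint arm with a two-finger parallel gripper is mounted at the origin on the work surface. World frame = base frame: x ahead of the robot, y to its left, z up, the work surface at z = 0. Lengths are in m, angles in rad, forces in N, time in s.
With the tool pointing down it reaches from about 0.35 to 0.975 m from the base axis. Payload 7.1 kg.
Tool frame: the origin (TCP) lies on the centre line of the jaws, within the pads' length; the fingertips stand 17 mm ahead of it and the grasp point (between the pads) lies 2 mm behind it (bot.tip_reach is the distance from the TCP to the fingertips, in m); z points along the fingers, y is the direction in which the jaws open and shut (so a half turn about z gives the same grasp; the last joint's range is limited). The gripper opens to 88 mm and grips with 3 to 60 N. Pads are 20 mm wide; open, the fingers measure 115 mm over their backs; the gripper's body (75 mm by 178 mm) begins 61 mm behind the grasp point.
Start: joints at [1.183, 0.423, 1.63, -0, 1.089, -0.019], TCP at [0.225, 0.583, 0.24] pointing down, gripper open.
Joint ranges: [-3, 3], [-0.9, 2.11], [0.09, 2.58], [-1.31, 4.45], [0.11, 2.69], [-2.54, 2.54]. Speed limits (rad/s): [2.39, 2.39, 3.01, 3.14, 3.14, 3.14].

### API

Orientations are given as a unit quaternion [w, x, y, z].
In Python, from cell import bot gives the robot as it stands.
- The arm moves only by the tool arm_command, never from a script. Its argument "steps" is text: rows parted by semicolons, each of 5 numbers parted by spaces: the finger opening in cm, from 0 to 8.78, then the shift along the world's x, y, z in cm, then the turn about the world's z in rad. In form: fingers dx dy dz roll; .... A call has 1 to 12 rows; each row shifts and turns the pose as measured when the row begins; what a row does not reach is not made up. A row lasts 1/10 s, in which the tool goes at most 50 mm and 8.59 degrees, less where a joint would pass 70% of its speed; a pose out of reach is approached as far as the arm can. A call with a gripper value outside its range is refused whole. The fingers move at their own pace and stop on an object; "newtons" is the grip in N (left out, the last holds). Time passes only in rows, so rows that do not move let the fingers close. It gives the time, the measured TCP pose, the force and the opening at its end, in the units of the state.
- bot.get_state(): the state, without advancing time (a new reading comes with each control period).
- bot.capture(name): name is "scene" or "top"; returns the picture (384x512x3 uint8, blue, green, red); there is no depth.
- bot.camera_info(name): a dict with "mtx" (3x3 intrinsics, pixels), "rvec" (rotation vector, rad) and "tvec" (3), from world to camera coordinates, as OpenCV has them. Camera axes: x right, y down, z forward; pixel columns grow to the right and rows downward; lengths in m; the calibration is good to about 2 mm. A picture is of the moment at which its call begins. camera_info takes no time and is no camera call.
- bot.job_done(): hands the job in, once; it reports no verdict.
The state is a dict: "time_s": time; "joints": joint angles; "joint_vel": joint speeds; "joint_torque": joint torques, N m; "ee_pos": TCP position; "tool_rot": TCP orientation; "force": force on the tool from outside, world axes, zero at the start; "wrist_torque": the same for the moment, N m; "grip_width": finger opening in m.
Only numpy, scipy, OpenCV 4.12 (cv2) and the standard library are available. Lean on these libraries where they do the work, as an engineer would, in place of code of your own. Each camera call takes 0.05 s, during which the arm holds its last target.

## Working session

There is one attempt and no reset: what is moved stays moved. The work goes in short steps, Python scripts to look and compute and a tool call to move; the robot and the scene stay as the last step left them, time stands still between calls to the robot, and variables do not carry over. Pictures are saved under pics/ and viewed, and the job is handed in when it is done.

Besides the shell and the picture viewer there is one more tool, called after ">>>" as name(argument=value, ...) on one line, values as JSON. arm_command: Moves the arm, as the interface text tells. Its arguments: {"type":"object","properties":{"steps":{"type":"string"},"newtons":{"type":"number"}},"required":["steps"]}

```bash
mkdir -p pics; ls
python3 - <<'E'
from cell import bot
import cv2
for n in("scene","top"):
    cv2.imwrite(f"pics/{n}0.png",bot.capture(n)); print(n,bot.camera_info(n))
print(bot.get_state(),bot.tip_reach)
E
```

```text
pics
scene {'mtx': array([[438.02915272,   0.        , 257.19782363],
       [  0.        , 438.02915272, 186.24993444],
       [  0.        ,   0.        ,   1.        ]]), 'rvec': array([ 2.06694212,  0.65300909, -0.38300714]), 'tvec': array([-0.45815953, -0.04326901,  1.3758168 ])}
top {'mtx': array([[470.05903733,   0.        , 253.43309876],
       [  0.        , 470.05903733, 186.5394416 ],
       [  0.        ,   0.        ,   1.        ]]), 'rvec': array([ 2.15464464, -2.13120746,  0.15607696]), 'tvec': array([0.07676106, 0.51184684, 1.29151825])}
{'time_s': 0.1, 'joints': array([ 1.18299596e+00,  4.23778550e-01,  1.63061195e+00, -6.14311023e-06,
        1.08859086e+00, -1.89912118e-02]), 'joint_vel': array([-0.00031757, -0.00177454, -0.00205432,  0.001173  ,  0.00023619,
       -0.00034365]), 'joint_torque': array([-2.57909633e-04, -5.45611060e+01, -2.74325305e+01,  6.44113217e-02,
        1.88233849e-02, -4.78204834e-05]), 'ee_pos': array([0.22510623, 0.58253915, 0.23897123]), 'tool_rot': array([-1.37591567e-04,  1.83359791e-01,  9.83045627e-01, -6.80584936e-04]), 'force': array([-0.43784316, -0.08550729, -0.62069075]), 'wrist_torque': array([-0.01611014,  0.0067629 , -0.00671713]), 'grip_width': 0.08752662172019154} 0.017
```

View pics/scene0.png

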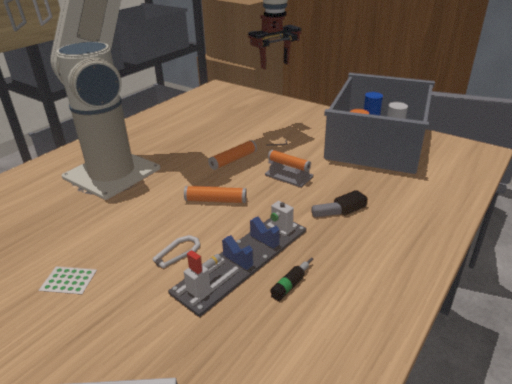

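View pics/top0.png

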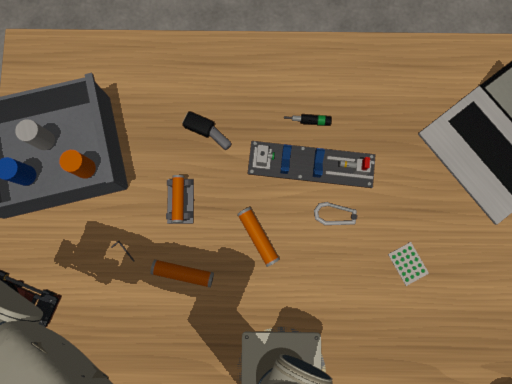

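Pictures show the candidates for "orange roller", by top pixel: (178,198) in the grey cradle, (258,236) loose, (182,272) loose, and the cup in the bin at (77,163). In the scene view the first three are at (290,160), (215,195) and (232,153). I choose the one in the cradle, and will check sizes in a close crop next.

```bash
cat > h.py <<'E'
import cv2, numpy as np
from cell import bot
def cam(n):
    c=bot.camera_info(n); R=cv2.Rodrigues(c['rvec'])[0]; return c['mtx'],R,np.array(c['tvec']).ravel()
def ray(n,uv):
    K,R,t=cam(n); d=R.T@np.linalg.inv(K)@np.array([uv[0],uv[1],1.]); return -R.T@t,d
def onz(n,uv,z):
    o,d=ray(n,uv); return o+d*(z-o[2])/d[2]
def proj(n,P):
    c=bot.camera_info(n); return cv2.projectPoints(np.array(P,float).reshape(-1,1,3),c['rvec'],c['tvec'],c['mtx'],None)[0].reshape(-1,2)
def tri(a,b):
    (o1,d1),(o2,d2)=ray('top',a),ray('scene',b)
    s=np.linalg.lstsq(np.c_[d1,-d2],o2-o1,rcond=None)[0]; p,q=o1+s[0]*d1,o2+s[1]*d2
    return (p+q)/2,np.linalg.norm(p-q)
def blobs(im,lo,hi,amin=15):
    m=cv2.inRange(cv2.cvtColor(im,cv2.COLOR_BGR2HSV),lo,hi)
    n,l,s,c=cv2.connectedComponentsWithStats(m)
    return [(c[i],s[i],(l==i)) for i in range(1,n) if s[i][4]>=amin]
E
python3 - <<'E'
from h import *
T=cv2.imread('pics/top0.png');S=cv2.imread('pics/scene0.png')
for n,im in(('top',T),('scene',S)):
    for nm,lo,hi in(('orange',(5,200,90),(14,255,255)),('red',(0,190,90),(3,255,255)),('red2',(174,190,90),(180,255,255)),('blue',(105,100,50),(125,255,255)),('green',(60,110,50),(90,255,255))):
        for c,s,m in blobs(im,lo,hi):
            pts=np.argwhere(m)[:,::-1].astype(np.float32); r=cv2.minAreaRect(pts)
            o=''
            if n=='top' and nm=='orange':
                for z in(.016,.055):
                    b=cv2.boxPoints(r); w=[onz(n,p,z)[:2] for p in b]; o+=f" z{z}: {np.linalg.norm(w[0]-w[1]):.3f} {np.linalg.norm(w[1]-w[2]):.3f} c{onz(n,r[0],z)[:2].round(3)}"
            print(n,nm,c.round(1),s[4],np.round(r[1],1),o)
def crop(im,x0,y0,x1,y1,f): return cv2.resize(im[y0:y1,x0:x1],None,fx=f,fy=f,interpolation=cv2.INTER_CUBIC)
cv2.imwrite('pics/c1.png',crop(T,140,160,290,290,5))
cv2.imwrite('pics/c2.png',crop(T,240,130,385,195,5))
cv2.imwrite('pics/c3.png',crop(S,165,130,325,310,3.3))
E
```

```text
top orange [ 78.8 172.5] 68 [15.9 14.9]  z0.016: 0.042 0.048 c[0.552 0.582] z0.055: 0.041 0.046 c[0.545 0.567]
top orange [172.9 200.5] 75 [41.  3.]  z0.016: 0.009 0.118 c[0.477 0.311] z0.055: 0.008 0.115 c[0.472 0.304]
top orange [181.  198.8] 141 [ 4.2 41.1]  z0.016: 0.119 0.012 c[0.477 0.291] z0.055: 0.115 0.012 c[0.473 0.285]
top orange [262.1 233.5] 216 [54.3  5.3]  z0.016: 0.015 0.153 c[0.378 0.057] z0.055: 0.015 0.149 c[0.376 0.058]
top orange [253.2 239.5] 147 [54.6  4.6]  z0.016: 0.013 0.154 c[0.365 0.08 ] z0.055: 0.013 0.149 c[0.363 0.08 ]
top orange [180.9 273.8] 684 [55.2 12.7]  z0.016: 0.035 0.156 c[0.265 0.283] z0.055: 0.034 0.151 c[0.267 0.277]
top red [366.4 162.1] 52 [ 4.8 11.2] 
top blue [285.7 158.4] 232 [ 8.4 28.6] 
top blue [318.6 162.3] 240 [ 9.4 28.8] 
top blue [ 16.2 171.6] 735 [39.  22.8] 
top green [321.3 119.9] 69 [8. 7.] 
scene blue [373.2 102.2] 359 [17.5 22.8] 
scene blue [259.5 225.6] 91 [16.5  6.5] 
scene blue [274.  229.6] 32 [4.7 7. ] 
scene blue [236.5 246.4] 166 [28.2 12.5] 
scene green [285.5 283.1] 95 [13.   8.7]
```

View pics/c1.png

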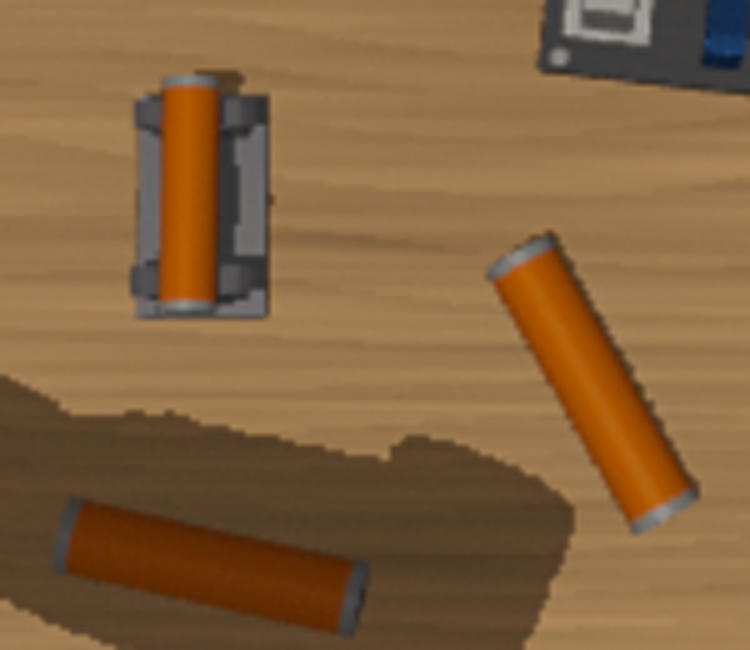

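View pics/c2.png

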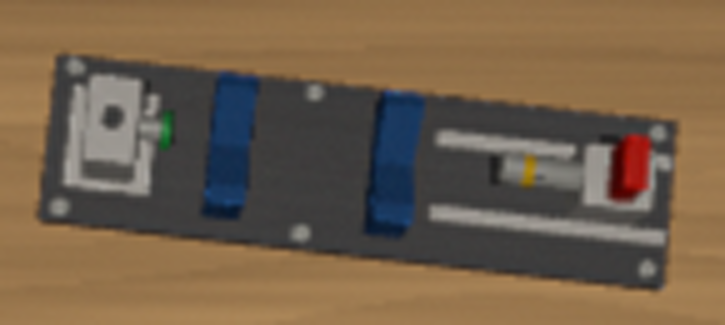

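View pics/c3.png

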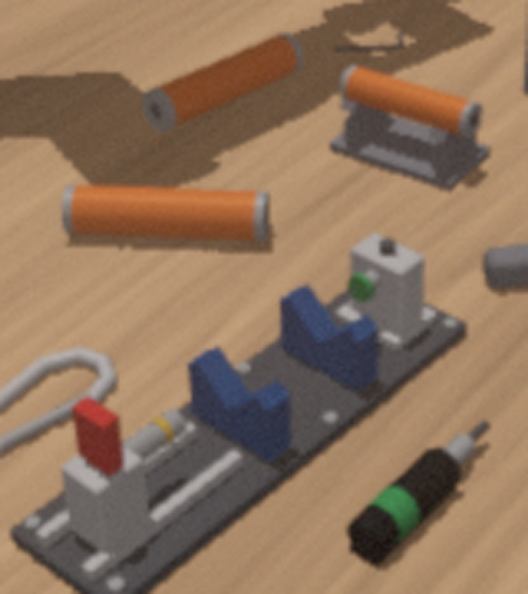

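The crop confirms it: the cradle roller (orange part ≈115 mm, ≈130 mm with caps) is the smallest, against ≈155 mm for the two loose ones. The fixture has its jaw and red tab at the right (366,162) and the anvil at the left (273,156) in the top view. Next I'll measure poses.

Run:
```python
from h import *
T=cv2.imread('pics/top0.png');S=cv2.imread('pics/scene0.png')
# plate: dark low saturation in top view
h=cv2.cvtColor(T,cv2.COLOR_BGR2HSV)
roi=np.zeros(T.shape[:2],np.uint8); roi[135:195,240:385]=1
wood=cv2.inRange(h,(8,60,95),(25,200,255)); m=((wood==0)&(roi>0)).astype(np.uint8)
m=cv2.morphologyEx(m,cv2.MORPH_OPEN,np.ones((3,3)))
cs=max(cv2.findContours(m,0,2)[0],key=cv2.contourArea)
r=cv2.minAreaRect(cs); b=cv2.boxPoints(r); print('rect',r)
w=np.array([onz('top',p,.012)[:2] for p in b]); print(b.round(1),w.round(4)); print([np.linalg.norm(w[i]-w[i-1]).round(4) for i in range(4)])
c=w.mean(0); e=max(((w[i]-w[i-1]) for i in range(4)),key=np.linalg.norm); e/=np.linalg.norm(e); e*=np.sign(e[1]); print('yaw',np.arctan2(e[1],e[0]),'seat from plate',c+.030*e)
# roller in top: wide mask
def roller(im,n,x0,y0,x1,y1):
    hh=cv2.cvtColor(im,cv2.COLOR_BGR2HSV); m=cv2.inRange(hh,(4,185,80),(16,255,255)); q=np.zeros_like(m); q[y0:y1,x0:x1]=m[y0:y1,x0:x1]
    q=cv2.morphologyEx(q,cv2.MORPH_CLOSE,np.ones((5,5)))
    p=np.argwhere(q)[:,::-1].astype(np.float32); r=cv2.minAreaRect(p); print(n,len(p),r,p.mean(0)); return p.mean(0),r
a,r=roller(T,'top',160,165,200,235); s,_=roller(S,'scene',260,145,320,175)
print('roller mid z.055',onz('top',a,.055),onz('scene',s,.055),'tri',tri(a,s))
b=cv2.boxPoints(r); print('box',np.array([onz('top',p,.055)[:2] for p in b]).round(4))
# red tab
for n,im in(('top',T),('scene',S)):
    hh=cv2.cvtColor(im,cv2.COLOR_BGR2HSV); m=cv2.inRange(hh,(0,150,60),(5,255,255))|cv2.inRange(hh,(172,150,60),(180,255,255))
    k,l,st,ce=cv2.connectedComponentsWithStats(m)
    for i in range(1,k):
        if st[i][4]>10: print(n,'red',ce[i].round(1),st[i])
# blue blocks boxes top
for c_,s_,mm in blobs(T,(105,80,40),(125,255,255),60):
    print('blue',c_.round(1),np.round(cv2.boxPoints(cv2.minAreaRect(np.argwhere(mm)[:,::-1].astype(np.float32))),1).tolist())
```

```text
rect ((311.3475646972656, 163.8719482421875), (125.67108154296875, 34.12334060668945), 6.340191841125488)
[[247.  173.9]
 [250.8 140. ]
 [375.7 153.9]
 [371.9 187.8]] [[ 0.5517  0.1015]
 [ 0.6527  0.0918]
 [ 0.615  -0.2726]
 [ 0.515  -0.2591]]
[np.float64(0.3624), np.float64(0.1014), np.float64(0.3663), np.float64(0.1009)]
yaw 1.4678245183176584 seat from plate [ 0.58667529 -0.05477682]
top 463 ((177.5, 198.0), (42.0, 11.0), 90.0) [177.35205 198.25485]
scene 3 ((294.4793701171875, 163.04640197753906), (9.848857879638672, 0.10153484344482422), 23.96249008178711) [293.66666 162.66667]
roller mid z.055 [0.47320967 0.29364651 0.055     ] [0.49226079 0.28681625 0.055     ] tri (array([0.47891248, 0.29889966, 0.0437899 ]), np.float64(0.010784479311272176))
box [[0.533  0.3107]
 [0.5334 0.2799]
 [0.4156 0.276 ]
 [0.4153 0.3064]]
top red [365.7 162.8] [362 157   8  13  82]
scene red [194.2 261.2] [187 251  14  22 211]
blue [285.6 158.8] [[279.79998779296875, 172.6999969482422], [282.79998779296875, 144.1999969482422], [291.29998779296875, 145.10000610351562], [288.29998779296875, 173.60000610351562]]
blue [318.3 162.5] [[312.20001220703125, 176.39999389648438], [314.8999938964844, 147.60000610351562], [324.3999938964844, 148.5], [321.70001220703125, 177.39999389648438]]
blue [ 16.5 171.5] [[-5.800000190734863, 176.39999389648438], [1.399999976158142, 154.8000030517578], [38.599998474121094, 167.1999969482422], [31.399999618530273, 188.8000030517578]]
```

Run:
```python
from h import *
T=cv2.imread('pics/top0.png');S=cv2.imread('pics/scene0.png')
def om(im,x0,y0,x1,y1):
    hh=cv2.cvtColor(im,cv2.COLOR_BGR2HSV); m=cv2.inRange(hh,(4,165,80),(16,255,255)); 
    if im is S: m=cv2.inRange(hh,(4,150,80),(13,255,255))
    q=np.zeros_like(m); q[y0:y1,x0:x1]=m[y0:y1,x0:x1]
    p=np.argwhere(cv2.morphologyEx(q,cv2.MORPH_CLOSE,np.ones((5,5))))[:,::-1].astype(np.float32)
    mu,ev=cv2.PCACompute(p,None); s=(p-mu)@ev[0]; return mu[0],ev[0],s.min(),s.max(),len(p)
a=om(T,160,165,200,235); s=om(S,260,145,320,180); print(a,s)
e1=[onz('top',a[0]+a[1]*k,.055) for k in a[2:4]]; print(e1); d=e1[1]-e1[0]; print('yaw',np.arctan(d[1]/d[0]))
print(onz('top',a[0],.055),onz('scene',s[0],.055),tri(a[0],s[0]))
# seat checks: V block tops projected using estimate
o=np.array([.5867,-.0548]);ex=np.array([np.cos(1.468),np.sin(1.468)]);ey=np.array([-ex[1],ex[0]])
for n,im in(('top',T),('scene',S)):
    f=5 if n=='top' else 4; x0,y0=(240,130) if n=='top' else (170,195)
    g=cv2.resize(im[y0:y0+(65 if n=='top' else 110),x0:x0+145],None,fx=f,fy=f,interpolation=cv2.INTER_CUBIC)
    P=[]
    for cx in(-47,47):
        q=[]
        for X,Y,Z in((-11,-38,60),(11,-38,60),(11,38,60),(-11,38,60)):
            w=o+ex*(cx+X)/1e3+ey*Y/1e3; q.append([*w,Z/1e3])
        P.append(proj(n,q))
    w=[[*(o+ex*x/1e3+ey*y/1e3),.012] for x,y in((-212,-50),(152,-50),(152,50),(-212,50))]; P.append(proj(n,w))
    for q in P: cv2.polylines(g,[np.int32((q-[x0,y0]+.5)*f)],True,(0,255,255),1)
    cv2.imwrite(f'pics/ov_{n}.png',g)
```

```text
(array([177.2413 , 197.70143], dtype=float32), array([-0.01886383,  0.9998221 ], dtype=float32), np.float32(-20.768652), np.float32(21.39365), 489) (array([287.2698 , 159.38417], dtype=float32), array([0.9555224, 0.2949185], dtype=float32), np.float32(-17.49974), np.float32(17.418135), 341)
[array([0.53337118, 0.29496693, 0.055     ]), array([0.41518135, 0.29303582, 0.055     ])]
yaw 0.016337577225939075
[0.47475761 0.29400923 0.055     ] [0.46595538 0.29307573 0.055     ] (array([0.47140972, 0.29107172, 0.05851624]), np.float64(0.007340943110156403))
```

View pics/ov_top.png

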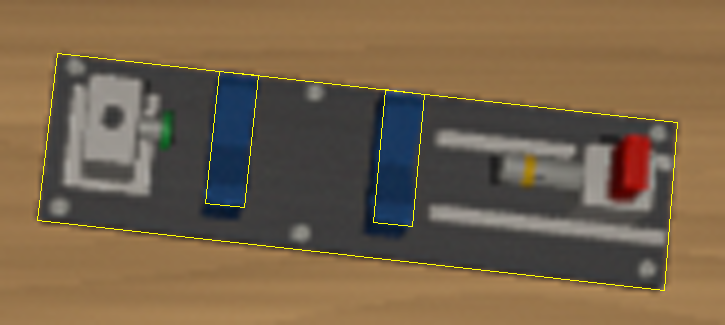

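View pics/ov_scene.png

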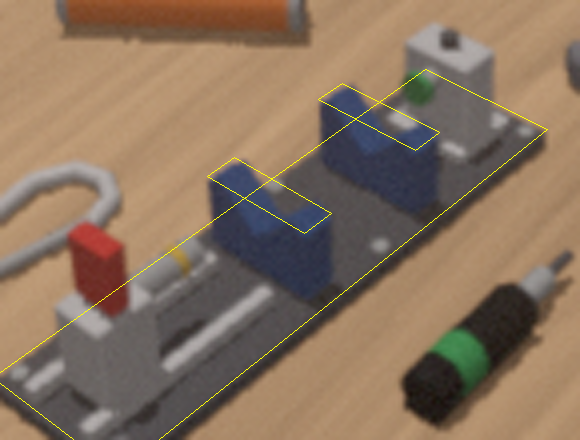

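The top view overlay fits the plate and V-block tops. The scene view sits about 1.5 px off, so I'll use the gripper itself to check that calibration on the way in.

>>> arm_command(steps="8.7 2.5 -2.9 0 0.04;8.7 2.5 -2.9 0 0.04;8.7 2.5 -2.9 0 0.04;8.7 2.5 -2.9 0 0.04;8.7 2.5 -2.9 0 0.04;8.7 2.5 -2.9 0 0.04;8.7 2.5 -2.9 0 0.04;8.7 2.5 -2.9 0 0.04;8.7 2.5 -2.9 0 0.04;8.7 2.5 -2.9 0 0.03;8.7 0 0 -3 0;8.7 0 0 -3 0", newtons=15)

```text
time_s: 1.3
ee_pos: [0.4837, 0.2801, 0.1779]
tool_rot: [0.002, -0.02, 1.0, -0.001]
force: [-0.4, 0.4, -0.4]
grip_width: 0.087
```

>>> arm_command(steps="8.7 -0.9 1.3 -3.5 -0.024;8.7 0 0 0 0;8.7 0 0 0 0")

```text
time_s: 1.6
ee_pos: [0.4735, 0.2908, 0.1389]
tool_rot: [-0.0, -0.007, 1.0, -0.002]
force: [-0.6, -0.0, 0.7]
grip_width: 0.0874
```

```bash
cat > look.py <<'E'
import sys
from h import *
tag=sys.argv[1]; st=bot.get_state(); print(st['time_s'],st['ee_pos'].round(4),st['tool_rot'].round(4),st['force'].round(2),round(st['grip_width'],4))
from scipy.spatial.transform import Rotation as Ro
q=st['tool_rot']; R=Ro.from_quat([q[1],q[2],q[3],q[0]]).as_matrix()
f=6
for n in('top','scene'):
    im=bot.capture(n); cv2.imwrite(f'pics/{tag}_{n}_raw.png',im)
    c=proj(n,[st['ee_pos']])[0]; x0,y0=(np.clip(c-[60,45],0,[392,294])).astype(int)
    g=cv2.resize(im[y0:y0+90,x0:x0+120],None,fx=f,fy=f,interpolation=cv2.INTER_CUBIC)
    P=[st['ee_pos'],st['ee_pos']+R[:,2]*.017+R[:,1]*st['grip_width']/2,st['ee_pos']+R[:,2]*.017-R[:,1]*st['grip_width']/2]
    for p in proj(n,P): cv2.drawMarker(g,tuple(int(v) for v in (p-[x0,y0]+.5)*f),(255,0,255),cv2.MARKER_CROSS,14,1)
    cv2.imwrite(f'pics/{tag}_{n}.png',g); print(n,'origin',x0,y0)
E
python3 look.py a
```

```text
1.6 [0.4735 0.2908 0.1389] [-3.0e-04 -7.3e-03  1.0e+00 -2.5e-03] [-0.57 -0.01  0.66] 0.0874
top origin 113 149
scene origin 229 89
```

View pics/a_top.png

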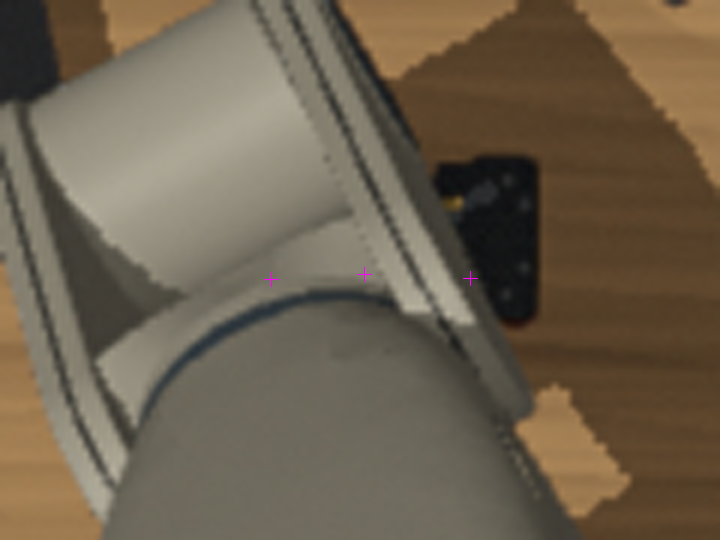

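View pics/a_scene.png

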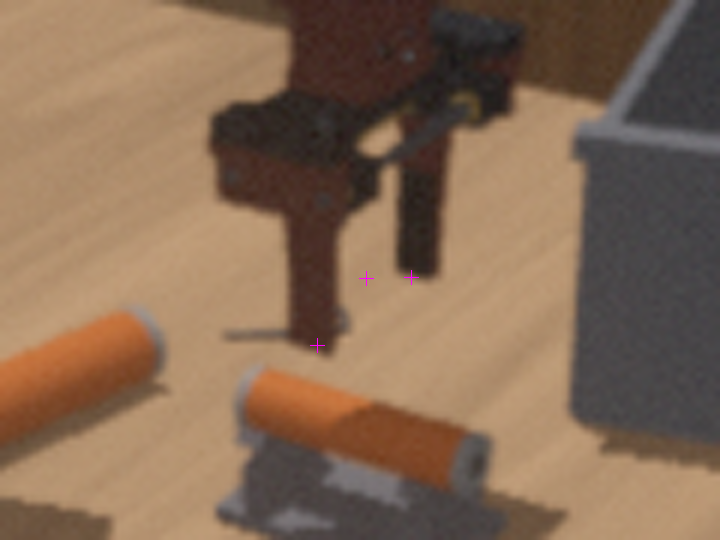

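Fingertips in the scene crop lie within about 1 px of their projections (left tip at (313,352), right tip at (418,277)), and the roller is centred below them at about (365,430). I'll descend.

>>> arm_command(steps="8.7 -0.1 0.2 -3 0;8.7 0 0 -3 0;8.7 0 0 -2 0;8.7 0 0 -0.5 0;8.7 0 0 0 0")

```text
time_s: 2.2
ee_pos: [0.4793, 0.296, 0.0617]
tool_rot: [0.008, -0.008, 1.0, 0.002]
force: [-0.0, -0.1, 1.0]
grip_width: 0.0869
```

```bash
python3 look.py b
```

```text
2.2 [0.4793 0.296  0.0617] [ 0.0076 -0.0081  0.9999  0.002 ] [-0.   -0.07  1.03] 0.0869
top origin 116 150
scene origin 231 113
```

View pics/b_scene.png

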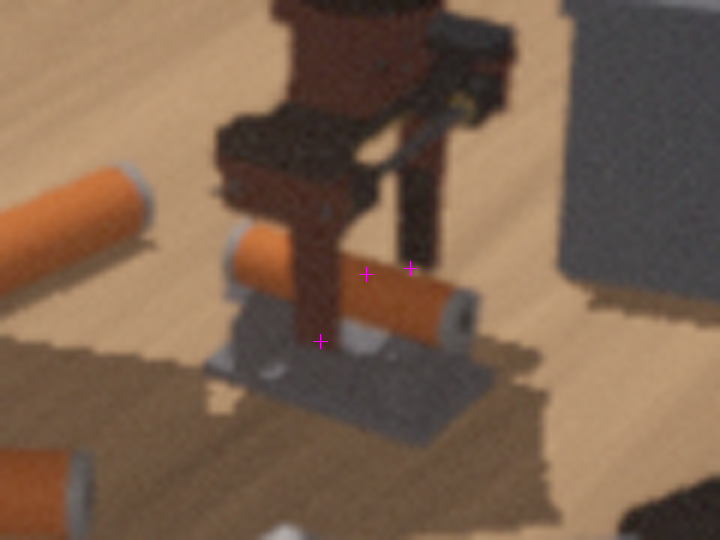

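>>> arm_command(steps="8.7 -0.7 -0.3 -0.8 0;8.7 0 0 0 0;8.7 0 0 0 0")

```text
time_s: 2.6
ee_pos: [0.4736, 0.2938, 0.0567]
tool_rot: [0.01, -0.008, 1.0, 0.004]
force: [0.2, -0.2, -0.2]
grip_width: 0.0869
```

>>> arm_command(steps="8.7 -0.1 -0.1 -0.4 0;8.7 0 0 0 0;2.5 0 0 0 0;2.5 0 0 0 0;2.5 0 0 0 0;2.5 0 0 0 0;2.5 0 0 0 0;2.5 0 0 0 0", newtons=12)

```text
time_s: 3.4
ee_pos: [0.4729, 0.293, 0.0529]
tool_rot: [0.011, -0.008, 1.0, 0.004]
force: [0.4, 0.6, -0.4]
grip_width: 0.0425
```

>>> arm_command(steps="2.5 0 0 0 0;2.5 0 0 0 0;2.5 0 0 0 0;2.5 0 0 0 0;2.5 0 0 0 0", newtons=20)

```text
time_s: 3.9
ee_pos: [0.4729, 0.2919, 0.053]
tool_rot: [0.01, -0.009, 1.0, 0.003]
force: [0.3, -1.0, -0.3]
grip_width: 0.0314
```

Width reads 31–32 mm, so it's gripped across the diameter. Lift.

>>> arm_command(steps="2.5 0 0 0.5 0;2.5 0 0 1 0;2.5 0 0 2 0;2.5 0 0 3 0;2.5 0 0 4 0;2.5 0 0 4 0;2.5 0 0 2 0;2.5 0 0 0 0")

```text
time_s: 4.7
ee_pos: [0.4701, 0.2911, 0.2268]
tool_rot: [0.009, -0.009, 1.0, 0.003]
force: [0.6, -0.3, -1.8]
grip_width: 0.0311
```

```bash
python3 look.py c
```

```text
4.7 [0.4701 0.2911 0.2268] [ 0.0091 -0.0086  0.9999  0.0027] [ 0.59 -0.31 -1.83] 0.0311
top origin 106 145
scene origin 229 60
```

View pics/c_scene.png

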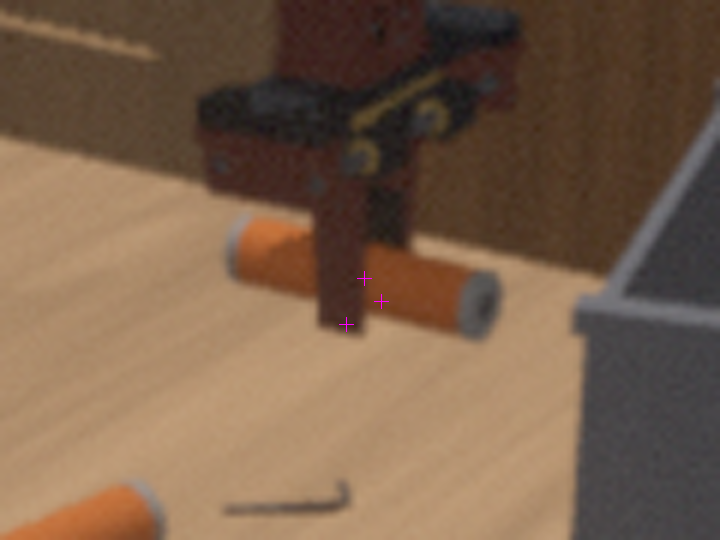

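>>> arm_command(steps="2.5 1 -3 0 -0.14;2.5 1 -3 0 -0.14;2.5 1 -3 0 -0.14;2.5 1 -3 0 -0.14;2.5 1 -3 0 -0.14;2.5 1 -3 0 -0.14;2.5 1 -3 0 -0.14;2.5 1 -3 0 -0.14;2.5 1 -3 0 -0.14;2.5 1 -3 0 -0.14;2.5 1 -3 0 -0.14;2.5 0 0 0 -0.1")

```text
time_s: 6.0
ee_pos: [0.5673, -0.0538, 0.1986]
tool_rot: [-0.013, 0.746, 0.665, -0.009]
force: [-0.6, 1.6, -1.5]
grip_width: 0.0315
```

>>> arm_command(steps="2.5 1.8 -0.9 0 0.01;2.5 0 0 0 0;2.5 0 0 -2 0;2.5 0 0 -2 0;2.5 0 0 -2 0;2.5 0 0 0 0;2.5 0 0 0 0")

```text
time_s: 6.7
ee_pos: [0.5759, -0.0622, 0.1248]
tool_rot: [-0.022, 0.745, 0.667, -0.016]
force: [0.0, -0.6, -1.9]
grip_width: 0.0314
```

```bash
python3 look.py d
```

```text
6.7 [ 0.5759 -0.0622  0.1248] [-0.0215  0.7446  0.6669 -0.0164] [ 0.02 -0.64 -1.91] 0.0314
top origin 247 113
scene origin 184 165
```

View pics/d_scene.png

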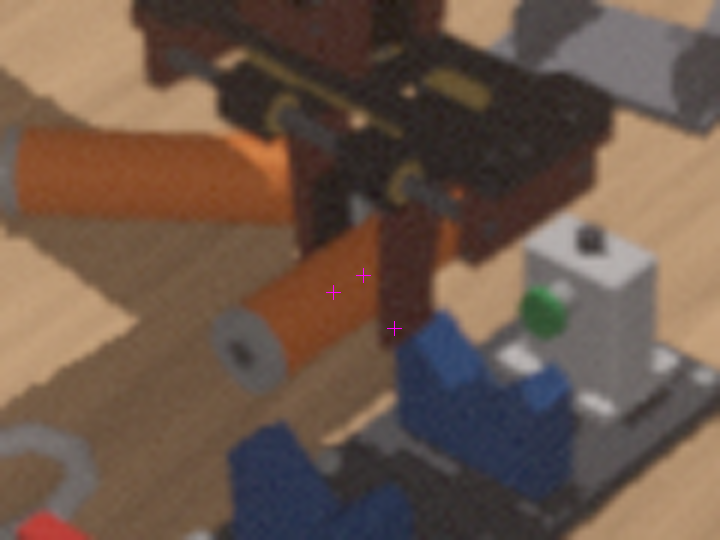

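View pics/d_top.png

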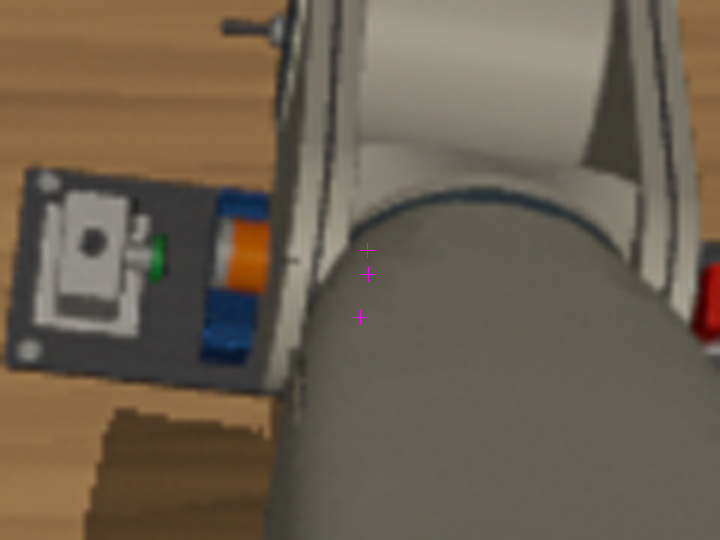

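Run:
```python
from h import *
T=cv2.imread('pics/d_top_raw.png')
h=cv2.cvtColor(T,cv2.COLOR_BGR2HSV)
m=cv2.inRange(h,(5,165,80),(16,255,255)); m[:, :280]=0; m[:,300:]=0; m[:140]=0;m[175:]=0
p=np.argwhere(m); print('orange rows/cols',p.min(0),p.max(0))
for v in range(146,166): print(v,[tuple(int(k) for k in T[v,u]) for u in range(281,286)]) if v in(150,155,158) else 0
for u in(287,290):
    vs=np.argwhere(m[:,u]).ravel(); c=(vs.min()+vs.max())/2; print(u,vs.min(),vs.max(),onz('top',(u,c),.127).round(4))
print(onz('top',(282.2,155),.127))
o=np.array([.5759,-.0622]);ex=np.array([np.cos(1.468),np.sin(1.468)]);print('expected far end',o+.065*ex,'lateral line at y',[(o+ex*((y-o[1])/ex[1])).round(4) for y in(-.01,-.02)])
```

```text
orange rows/cols [150 285] [161 291]
150 [(55, 57, 56), (50, 47, 46), (61, 62, 60), (88, 93, 94), (86, 91, 101)]
155 [(54, 55, 55), (55, 57, 55), (114, 119, 120), (128, 135, 139), (86, 115, 157)]
158 [(53, 51, 49), (66, 66, 64), (100, 104, 105), (98, 103, 116), (29, 76, 151)]
287 150 161 [ 0.5822 -0.0065  0.127 ]
290 150 161 [ 0.5823 -0.0144  0.127 ]
[0.58346588 0.00633045 0.127     ]
expected far end [0.58257    0.00245687] lateral line at y [array([ 0.5813, -0.01  ]), array([ 0.5803, -0.02  ])]
```

The top crop shows the roller's anvil-side end cap at about pixel (283,155). Its lateral position agrees with the arm within 1 mm, and the roller centre sits about 2.5 mm towards the anvil from the TCP. I'll aim for TCP ≈ (0.585, -0.065).

>>> arm_command(steps="2.5 0.9 -0.3 0 0.007;2.5 0 0 0 0;2.5 0.1 0 -1 0;2.5 0.1 0 -1 0;2.5 0 0 -1 0;2.5 0 0 0 0;2.5 0 0 0 0")

```text
time_s: 7.5
ee_pos: [0.5899, -0.0657, 0.0952]
tool_rot: [-0.019, 0.742, 0.67, -0.015]
force: [0.5, -0.1, -1.8]
grip_width: 0.0315
```

>>> arm_command(steps="2.5 -0.5 0.05 0 0;2.5 0 0 0 0;2.5 0 0 -1 0;2.5 0 0 -0.8 0;2.5 0 0 0 0;2.5 0 0 0 0")

```text
time_s: 8.1
ee_pos: [0.5843, -0.0651, 0.0759]
tool_rot: [-0.019, 0.742, 0.67, -0.015]
force: [-0.1, 0.1, -0.7]
grip_width: 0.0316
```

```bash
python3 look.py e
```

```text
8.1 [ 0.5843 -0.0651  0.0759] [-0.0193  0.7421  0.6698 -0.0146] [-0.11  0.09 -0.74] 0.0316
top origin 246 113
scene origin 186 184
```

View pics/e_scene.png

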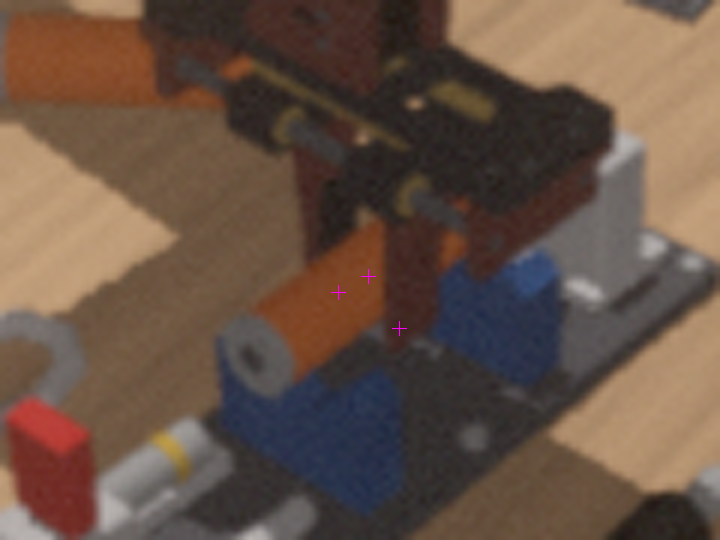

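View pics/e_top.png

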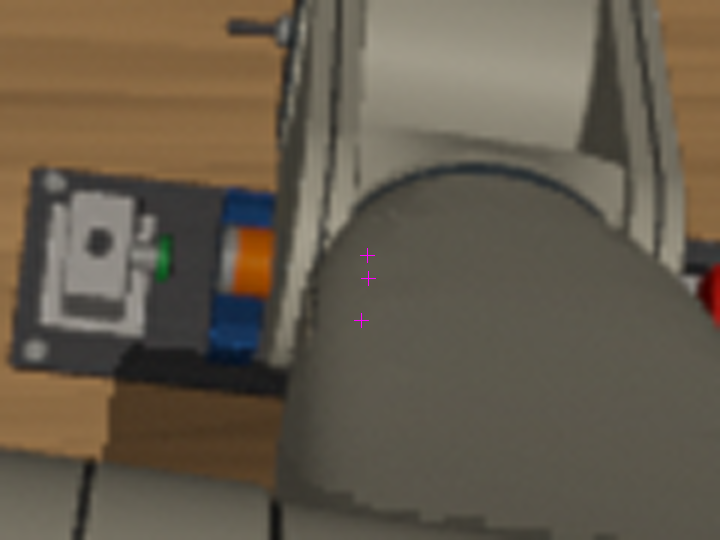

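Both crops look right. In the scene view the roller end at (255,355) is over the near V, and in the top view the cap at (228,258) lies between the far V's lands and clear of the green disc at (165,255). I'll lower it slowly.

>>> arm_command(steps="2.5 0 0 -0.5 0;2.5 0 0 -0.4 0;2.5 0 0 -0.2 0;2.5 0 0 0 0")

```text
time_s: 8.6
ee_pos: [0.5848, -0.0652, 0.0645]
tool_rot: [-0.019, 0.742, 0.67, -0.014]
force: [0.3, -0.0, -2.7]
grip_width: 0.0315
```

>>> arm_command(steps="2.5 0 0 -0.25 0;2.5 0 0 0 0;2.5 0 0 -0.1 0;2.5 0 0 0 0")

```text
time_s: 9.0
ee_pos: [0.5848, -0.0652, 0.0608]
tool_rot: [-0.019, 0.742, 0.67, -0.014]
force: [-0.0, 0.1, -2.8]
grip_width: 0.0316
```

>>> arm_command(steps="2.5 0 0 -0.1 0;2.5 0 0 0 0")

```text
time_s: 9.2
ee_pos: [0.585, -0.0652, 0.0599]
tool_rot: [-0.019, 0.742, 0.67, -0.014]
force: [0.3, -0.2, -2.0]
grip_width: 0.0314
```

>>> arm_command(steps="2.5 0 0 -0.07 0;2.5 0 0 0 0")

```text
time_s: 9.4
ee_pos: [0.5853, -0.0653, 0.0593]
tool_rot: [-0.018, 0.742, 0.67, -0.014]
force: [0.6, 0.5, -1.5]
grip_width: 0.0317
```

>>> arm_command(steps="2.5 0 0 -0.07 0;2.5 0 0 0 0")

```text
time_s: 9.6
ee_pos: [0.5856, -0.0653, 0.0589]
tool_rot: [-0.018, 0.742, 0.67, -0.014]
force: [-0.1, -0.3, -0.7]
grip_width: 0.0315
```

>>> arm_command(steps="2.5 0 0 -0.07 0;2.5 0 0 0 0")

```text
time_s: 9.8
ee_pos: [0.5857, -0.0652, 0.0584]
tool_rot: [-0.018, 0.742, 0.67, -0.014]
force: [-0.2, -0.3, -0.1]
grip_width: 0.0312
```

>>> arm_command(steps="2.5 0 0 -0.07 0;2.5 0 0 0 0")

```text
time_s: 10.0
ee_pos: [0.5857, -0.0652, 0.0582]
tool_rot: [-0.018, 0.742, 0.67, -0.014]
force: [-0.8, -0.2, 1.9]
grip_width: 0.0316
```

Contact force is up by about 4 N with the axis at 60 mm, so it's seated. Release.

>>> arm_command(steps="3.3 0 0 0 0;3.5 0 0 0 0;4 0 0 0 0;5 0 0 0 0;6 0 0 0 0;6 0 0 0 0", newtons=5)

```text
time_s: 10.6
ee_pos: [0.5858, -0.0653, 0.0578]
tool_rot: [-0.018, 0.742, 0.67, -0.013]
force: [-0.2, 1.0, 0.2]
grip_width: 0.0586
```

```bash
python3 look.py f
```

```text
10.6 [ 0.5858 -0.0653  0.0578] [-0.0179  0.7422  0.6699 -0.0135] [-0.23  0.97  0.17] 0.0586
top origin 246 114
scene origin 187 191
```

View pics/f_scene.png

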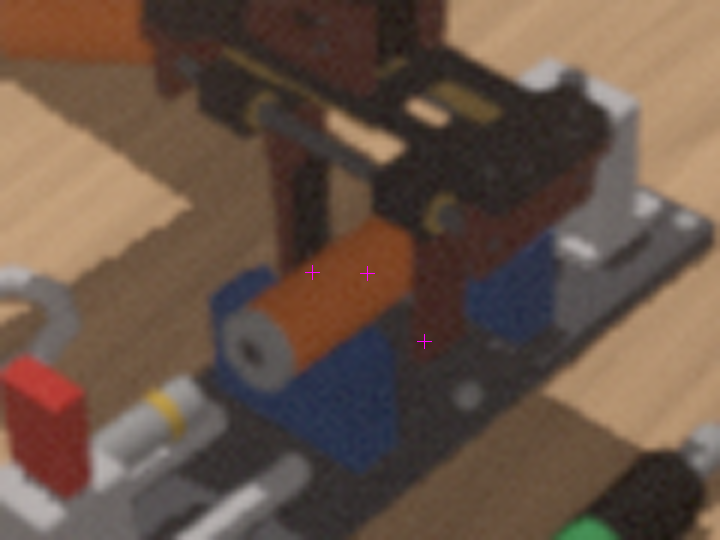

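The scene crop shows the roller resting in the V with its end at (258,350), and both fingers clear of it. I'll raise the arm straight up, then move toward the tab.

>>> arm_command(steps="6.5 0 0 0.5 0;6.5 0 0 1.5 0;6.5 0 0 3 0;6.5 0 0 4 0;6.5 0 0 4 0;6.5 -2 -4 0 0;6.5 -2 -4 0 0;6.5 -2 -4 0 0;6.5 0 0 0 0")

```text
time_s: 11.6
ee_pos: [0.5253, -0.188, 0.203]
tool_rot: [-0.014, 0.741, 0.672, -0.012]
force: [0.2, -0.0, -0.1]
grip_width: 0.0653
```

```bash
python3 look.py g
python3 - <<'E'
from h import *
T=cv2.imread('pics/g_top_raw.png');cv2.imwrite('pics/g_t2.png',cv2.resize(T[130:195,240:385],None,fx=5,fy=5,interpolation=cv2.INTER_CUBIC))
S=cv2.imread('pics/g_scene_raw.png');cv2.imwrite('pics/g_s2.png',cv2.resize(S[190:310,170:315],None,fx=5,fy=5,interpolation=cv2.INTER_CUBIC))
E
```

```text
11.6 [ 0.5253 -0.188   0.203 ] [-0.0135  0.7407  0.6717 -0.0115] [ 0.2  -0.01 -0.07] 0.0653
top origin 302 127
scene origin 124 155
```

View pics/g_t2.png

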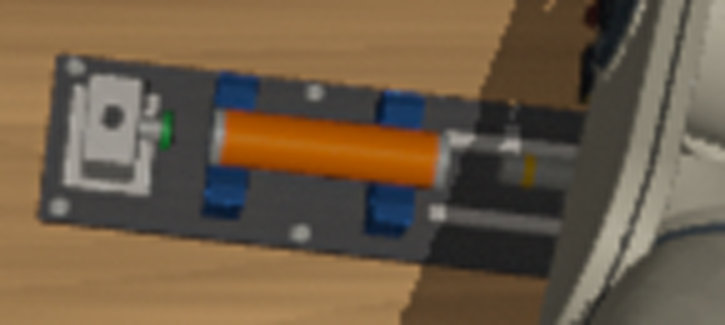

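View pics/g_s2.png

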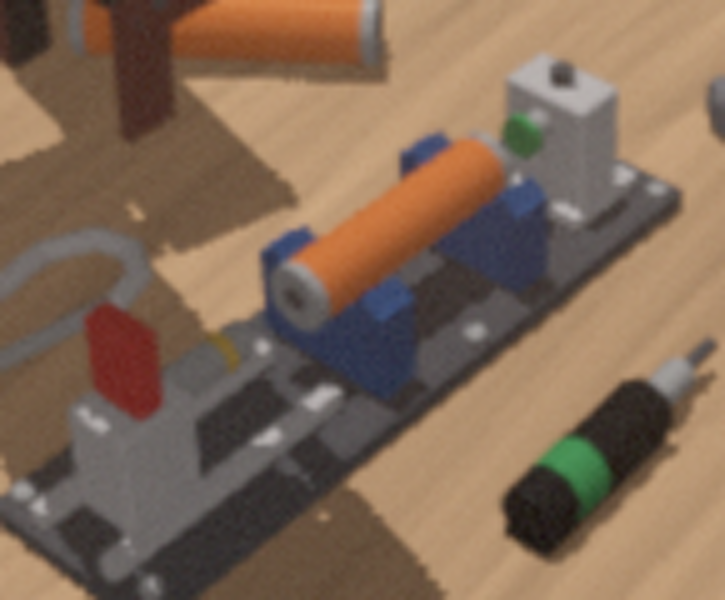

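Run:
```python
from h import *
T0=cv2.imread('pics/top0.png');T=cv2.imread('pics/g_top_raw.png');S0=cv2.imread('pics/scene0.png')
o=np.array([.5867,-.0548]);ex=np.array([np.cos(1.468),np.sin(1.468)]);ey=np.array([-ex[1],ex[0]])
F=lambda w:np.round([(w[:2]-o)@ex*1e3,(w[:2]-o)@ey*1e3],1)
h=cv2.cvtColor(T,cv2.COLOR_BGR2HSV);m=cv2.inRange(h,(4,165,80),(16,255,255));q=np.zeros_like(m);q[148:170,278:335]=m[148:170,278:335]
p=np.argwhere(q)[:,::-1].astype(np.float32);mu,ev=cv2.PCACompute(p,None);s=(p-mu)@ev[0]
a,b=[onz('top',mu[0]+ev[0]*k,.06) for k in(s.min(),s.max())];d=a-b;print('roller ends(orange)',F(a),F(b),'mid',F((a+b)/2),'yaw',np.arctan2(d[1],d[0])%np.pi,(a+b)/2)
g=[onz('top',(240+166/5-.5,130+130/5-.5),z) for z in(.06,)];print('anvil disc mid',F(g[0]), 'disc face', F(onz('top',(240+172/5-.5,130+131/5-.5),.06)))
cv2.imwrite('pics/tab.png',cv2.resize(T0[150:178,350:380],None,fx=20,fy=20,interpolation=cv2.INTER_NEAREST))
cv2.imwrite('pics/tabs.png',cv2.resize(S0[245:280,178:215],None,fx=16,fy=16,interpolation=cv2.INTER_NEAREST))
```

```text
roller ends(orange) [51.6 -0.7] [-67.5  -0.9] mid [-8.  -0.8] yaw 1.469774337051829 [ 0.58670541 -0.06280081  0.06      ]
anvil disc mid [84.5 -1.1] disc face [81.1 -0.9]
```

View pics/tab.png

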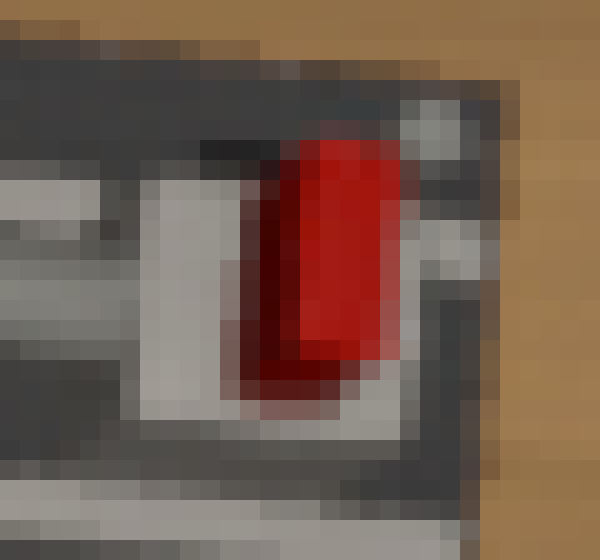

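View pics/tabs.png

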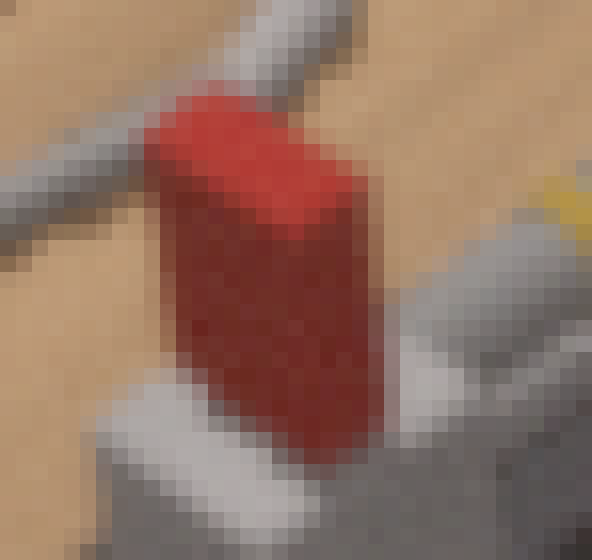

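Run:
```python
from h import *
o=np.array([.5867,-.0548]);ex=np.array([np.cos(1.469),np.sin(1.469)]);ey=np.array([-ex[1],ex[0]])
F=lambda w:np.round([(w[:2]-o)@ex*1e3,(w[:2]-o)@ey*1e3],1)
a=onz('top',(366.9,161.6),.112);b=onz('scene',(193.9,254.8),.112);t=tri((366.9,161.6),(193.9,254.8))
print(a,F(a),b,F(b),t,F(t[0]))
st=bot.get_state();print(st['joints'].round(2))
```

```text
[ 0.57104544 -0.22234991  0.112     ] [-168.3   -1.5] [ 0.57303624 -0.22552517  0.112     ] [-171.2   -3.8] (array([ 0.57124917, -0.22327693,  0.10951551]), np.float64(0.0009008288962663223)) [-169.2   -1.7]
[-0.36  0.39  1.79 -0.01  1.   -0.26]
```

The roller lies at seat x = -8.0 mm and within 1 mm sideways, with its axis parallel to the plate. The anvil face is at about +81 mm. The tab is at (0.571, -0.223), i.e. seat x ≈ -168.5, which is within its allowed range. I'll turn the gripper and move over the tab.

>>> arm_command(steps="5 0.4 -0.3 0 -0.143;5 0.4 -0.3 0 -0.143;5 0.4 -0.3 0 -0.143;5 0.4 -0.3 0 -0.143;5 0.4 -0.3 0 -0.143;5 0.4 -0.3 0 -0.143;5 0.4 -0.3 0 -0.143;5 0.4 -0.3 0 -0.143;5 0.4 -0.3 0 -0.143;5 0.4 -0.3 0 -0.143;5 0 0 0 -0.1;5 0 0 0 0")

```text
time_s: 12.9
ee_pos: [0.5776, -0.1978, 0.2066]
tool_rot: [-0.018, 0.999, -0.05, 0.004]
force: [-0.1, 1.3, 0.3]
grip_width: 0.0502
```

>>> arm_command(steps="5 -0.7 -2.5 -2 0;5 0 0 -2 0;5 0 0 -2 0;5 0 0 0 0;5 0 0 0 0")

```text
time_s: 13.4
ee_pos: [0.5741, -0.2183, 0.1471]
tool_rot: [-0.018, 0.999, -0.04, 0.005]
force: [0.1, -0.4, 0.7]
grip_width: 0.05
```

```bash
python3 look.py i
```

```text
13.4 [ 0.5741 -0.2183  0.1471] [-0.0182  0.999  -0.0398  0.0051] [ 0.12 -0.35  0.66] 0.05
top origin 308 112
scene origin 135 194
```

View pics/i_scene.png

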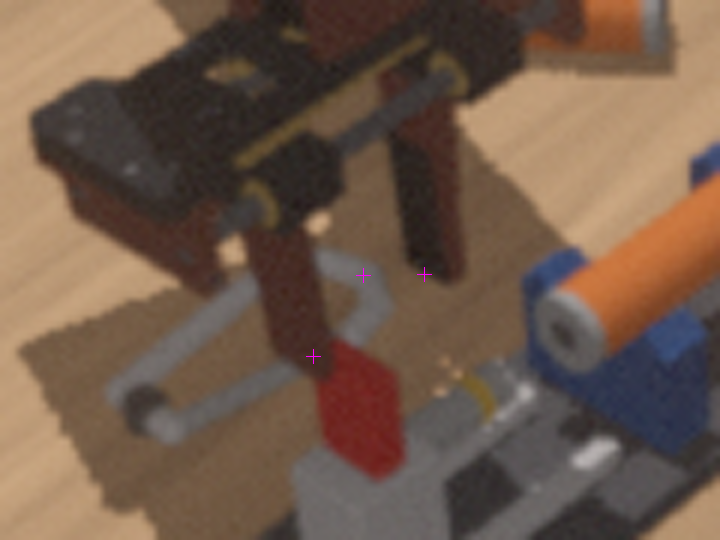

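>>> arm_command(steps="5 -0.4 -0.5 0 -0.022;5 0 0 0 0;5 0 0 -1.2 0;5 0 0 0 0")

```text
time_s: 13.9
ee_pos: [0.5712, -0.2241, 0.1377]
tool_rot: [-0.017, 0.998, -0.051, 0.008]
force: [-1.1, 0.1, -0.0]
grip_width: 0.0498
```

```bash
python3 look.py j
```

```text
13.9 [ 0.5712 -0.2241  0.1377] [-0.0172  0.9985 -0.0515  0.0079] [-1.05  0.11 -0.05] 0.0498
top origin 309 114
scene origin 132 199
```

View pics/j_scene.png

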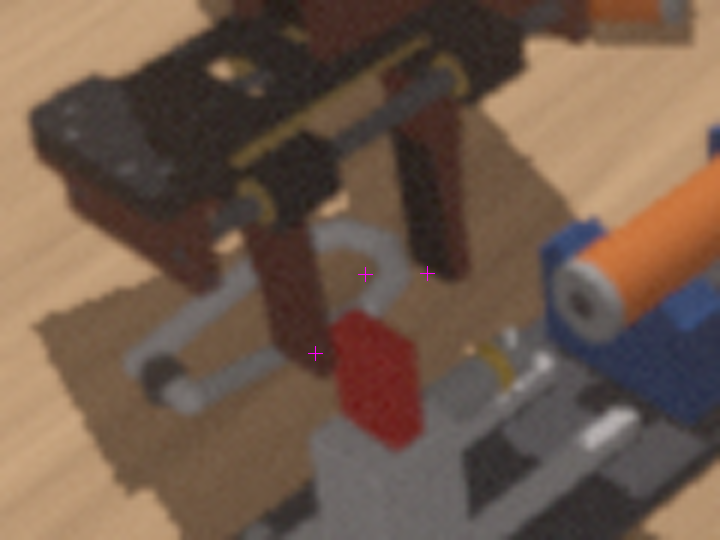

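In the crop the tab top at (373,337) is midway between the fingertips at (315,365) and (445,275). I'll descend around it.

>>> arm_command(steps="5 0 0 -1 0;5 0 0 -1 0;5 0 0 0 0;5 0 0 -1 0;5 0 0 -0.8 0;5 0 0 0 0")

```text
time_s: 14.6
ee_pos: [0.5718, -0.2243, 0.0968]
tool_rot: [-0.017, 0.999, -0.051, 0.008]
force: [0.3, 0.5, -0.1]
grip_width: 0.05
```

>>> arm_command(steps="1 0 0 0 0;1 0 0 0 0;1 0 0 0 0;1 0 0 0 0;1 0 0 0 0;1 0 0 0 0;1 0 0 0 0;1 0 0 0 0;1 0 0 0 0", newtons=30)

```text
time_s: 15.5
ee_pos: [0.5722, -0.2246, 0.0972]
tool_rot: [-0.016, 0.999, -0.051, 0.009]
force: [0.8, 1.3, -1.3]
grip_width: 0.0144
```

```bash
python3 look.py k
```

```text
15.5 [ 0.5722 -0.2246  0.0972] [-0.0163  0.9985 -0.0507  0.0086] [ 0.84  1.26 -1.32] 0.0144
top origin 306 117
scene origin 134 214
```

View pics/k_scene.png

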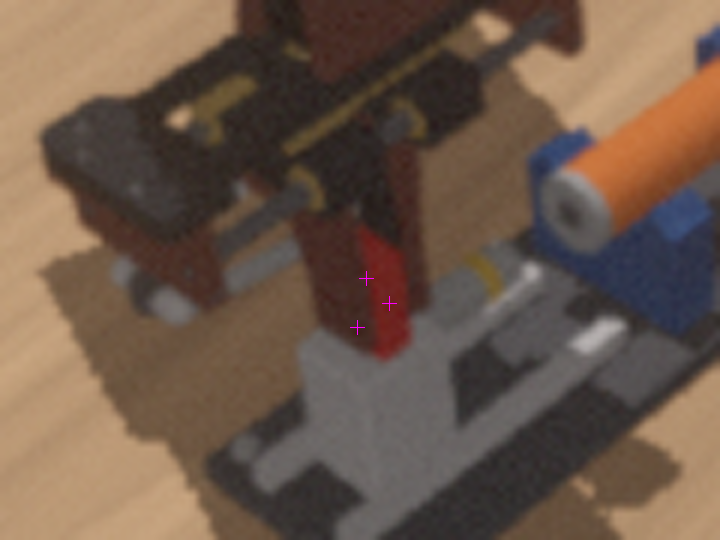

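Tab is pinched at 14.4 mm. First short slide, to read the jaw's own force.

>>> arm_command(steps="1 0.03 0.3 0 0;1 0.03 0.3 0 0;1 0.03 0.3 0 0")

```text
time_s: 15.9
ee_pos: [0.5725, -0.2214, 0.0971]
tool_rot: [-0.012, 0.999, -0.05, 0.009]
force: [-2.6, -10.5, -2.8]
grip_width: 0.0141
```

>>> arm_command(steps="1 0.03 0.4 0 0;1 0.03 0.4 0 0;1 0.03 0.4 0 0;1 0.03 0.4 0 0;1 0.03 0.4 0 0")

```text
time_s: 16.4
ee_pos: [0.5734, -0.2124, 0.0971]
tool_rot: [-0.004, 0.999, -0.05, 0.01]
force: [-1.7, -11.2, -4.5]
grip_width: 0.0138
```

>>> arm_command(steps="1 0.07 0.7 0 0;1 0.07 0.7 0 0;1 0 0 0 0")

```text
time_s: 16.7
ee_pos: [0.5744, -0.2025, 0.097]
tool_rot: [-0.001, 0.999, -0.05, 0.011]
force: [3.7, 10.1, -1.1]
grip_width: 0.0139
```

>>> arm_command(steps="1 0.03 0.4 0 0;1 0.03 0.4 0 0;1 0.03 0.4 0 0;1 0.03 0.4 0 0")

```text
time_s: 17.1
ee_pos: [0.5754, -0.1928, 0.0971]
tool_rot: [0.003, 0.999, -0.05, 0.011]
force: [-1.2, -12.9, -3.0]
grip_width: 0.0139
```

>>> arm_command(steps="1 0.03 0.33 0 0;1 0.03 0.33 0 0;1 0.03 0.33 0 0;1 0.03 0.33 0 0")

```text
time_s: 17.5
ee_pos: [0.576, -0.187, 0.097]
tool_rot: [0.007, 0.999, -0.051, 0.012]
force: [-1.4, -13.0, -2.8]
grip_width: 0.0143
```

```bash
python3 look.py l
```

```text
17.5 [ 0.576 -0.187  0.097] [ 0.0068  0.9986 -0.0509  0.0116] [ -1.42 -13.05  -2.79] 0.0143
top origin 292 115
scene origin 148 205
```

View pics/l_scene.png

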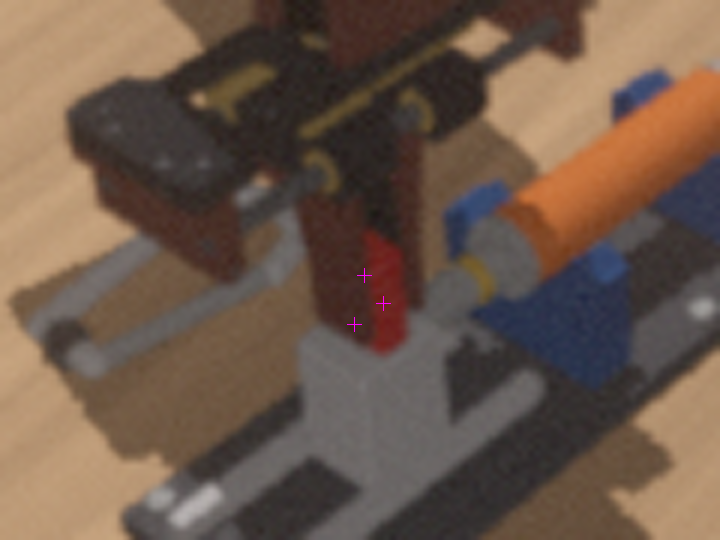

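View pics/l_top.png

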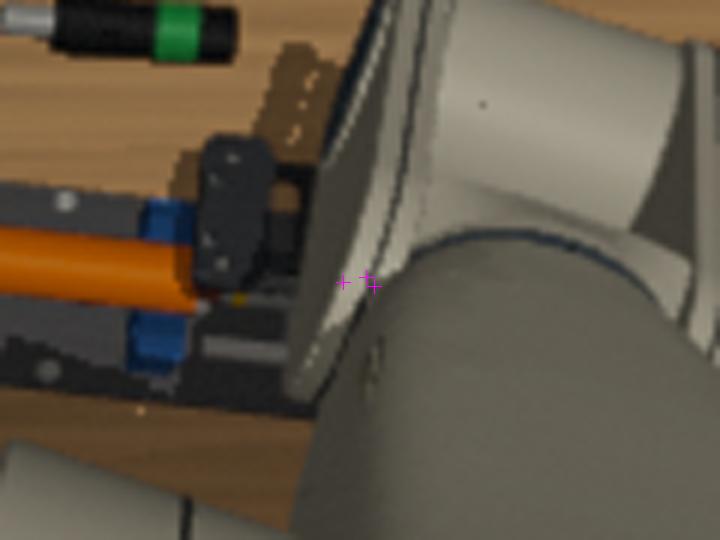

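In the scene crop the rod at (480,280) now meets the roller's end cap, and force rose from about 11.3 to 13 N (roller sliding). I'll measure the remaining gap to the anvil.

```bash
cat > gap.py <<'E'
import sys
from h import *
T=cv2.imread(f'pics/{sys.argv[1]}_top_raw.png')
cv2.imwrite(f'pics/{sys.argv[1]}_gap.png',cv2.resize(T[140:175,250:310],None,fx=12,fy=12,interpolation=cv2.INTER_CUBIC))
E
python3 gap.py l
```

```text
(no output)
```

View pics/l_gap.png

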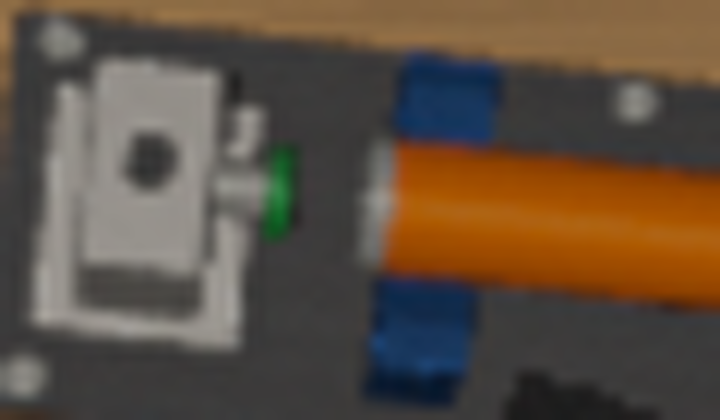

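Top crop: anvil face at x≈297 and roller cap end at x≈363, so the gap is about 5.5 px ≈ 15 mm.

>>> arm_command(steps="1 0.03 0.38 0 0;1 0.03 0.38 0 0;1 0.03 0.38 0 0;1 0.03 0.38 0 0;1 0.03 0.38 0 0")

```text
time_s: 18.1
ee_pos: [0.577, -0.1775, 0.097]
tool_rot: [0.012, 0.999, -0.052, 0.012]
force: [-1.3, -14.1, -4.3]
grip_width: 0.014
```

>>> arm_command(steps="1 0.03 0.3 0 0;1 0.03 0.3 0 0")

```text
time_s: 18.3
ee_pos: [0.5772, -0.1751, 0.097]
tool_rot: [0.014, 0.998, -0.052, 0.012]
force: [-0.5, -13.3, -3.8]
grip_width: 0.0143
```

```bash
python3 look.py m >/dev/null; python3 gap.py m
```

```text
(no output)
```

View pics/m_gap.png

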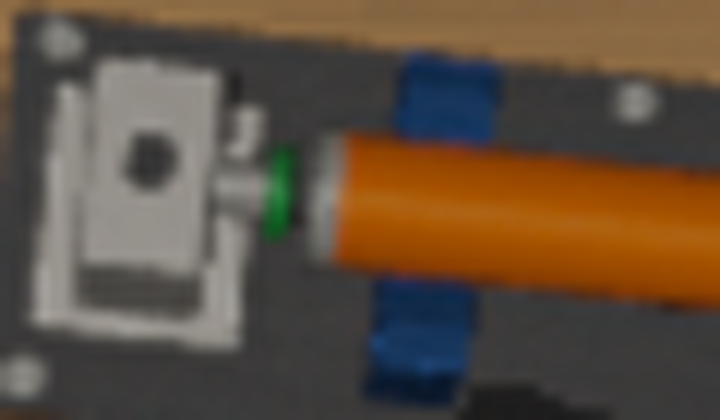

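>>> arm_command(steps="1 0.03 0.28 0 0")

```text
time_s: 18.5
ee_pos: [0.5774, -0.174, 0.097]
tool_rot: [0.014, 0.998, -0.052, 0.012]
force: [-0.7, -13.5, -3.5]
grip_width: 0.0142
```

>>> arm_command(steps="1 0.03 0.28 0 0")

```text
time_s: 18.6
ee_pos: [0.5775, -0.1731, 0.097]
tool_rot: [0.015, 0.998, -0.053, 0.012]
force: [-0.4, -13.7, -2.6]
grip_width: 0.0148
```

>>> arm_command(steps="1 0.03 0.28 0 0")

```text
time_s: 18.7
ee_pos: [0.5776, -0.1721, 0.097]
tool_rot: [0.016, 0.998, -0.053, 0.012]
force: [-0.4, -12.9, -4.0]
grip_width: 0.0148
```

>>> arm_command(steps="1 0.03 0.28 0 0")

```text
time_s: 18.8
ee_pos: [0.5777, -0.1712, 0.097]
tool_rot: [0.017, 0.998, -0.053, 0.012]
force: [-0.4, -13.6, -2.9]
grip_width: 0.0146
```

>>> arm_command(steps="1 0.03 0.28 0 0")

```text
time_s: 18.9
ee_pos: [0.5778, -0.1702, 0.097]
tool_rot: [0.018, 0.998, -0.053, 0.012]
force: [-0.9, -13.2, -2.5]
grip_width: 0.0146
```

>>> arm_command(steps="1 0.03 0.28 0 0")

```text
time_s: 19.0
ee_pos: [0.5779, -0.1693, 0.0969]
tool_rot: [0.019, 0.998, -0.053, 0.012]
force: [-0.9, -12.9, -3.3]
grip_width: 0.0144
```

```bash
python3 look.py n >/dev/null; python3 gap.py n
```

```text
(no output)
```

View pics/n_gap.png

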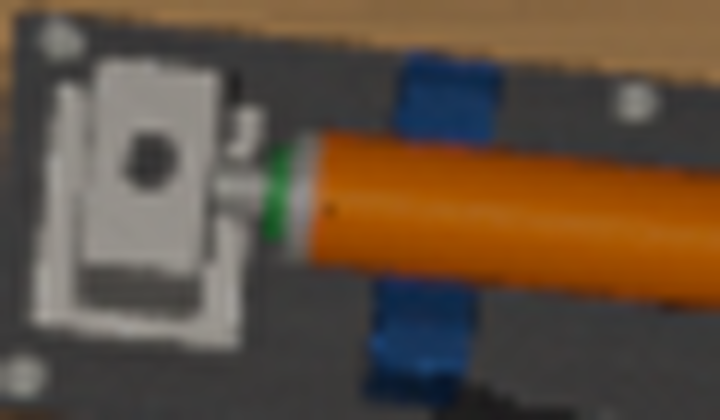

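View pics/n_scene.png

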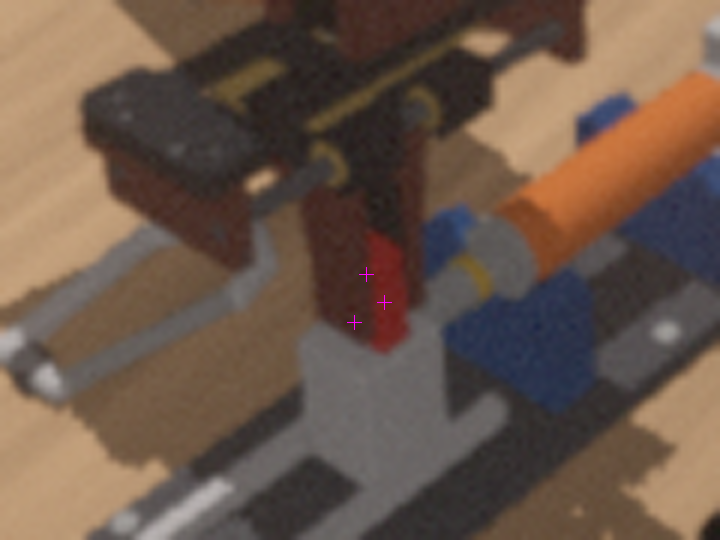

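The cap at x≈292 now all but touches the green disc at x≈290. From here I go one small row at a time.

>>> arm_command(steps="1 0.03 0.27 0 0")

```text
time_s: 19.2
ee_pos: [0.578, -0.1685, 0.0969]
tool_rot: [0.02, 0.998, -0.053, 0.012]
force: [-1.9, -15.7, -3.9]
grip_width: 0.0147
```

>>> arm_command(steps="1 0.03 0.26 0 0")

```text
time_s: 19.3
ee_pos: [0.578, -0.1683, 0.0969]
tool_rot: [0.021, 0.998, -0.053, 0.012]
force: [-2.5, -16.2, -3.9]
grip_width: 0.0144
```

>>> arm_command(steps="1 0.03 0.28 0 0")

```text
time_s: 19.4
ee_pos: [0.578, -0.168, 0.0969]
tool_rot: [0.023, 0.998, -0.053, 0.012]
force: [-1.5, -17.5, -3.3]
grip_width: 0.015
```

>>> arm_command(steps="1 0.03 0.26 0 0")

```text
time_s: 19.5
ee_pos: [0.578, -0.168, 0.0969]
tool_rot: [0.024, 0.998, -0.054, 0.012]
force: [-1.6, -16.2, -3.9]
grip_width: 0.0149
```

>>> arm_command(steps="1 0.03 0.3 0 0")

```text
time_s: 19.6
ee_pos: [0.5781, -0.1677, 0.0969]
tool_rot: [0.026, 0.998, -0.054, 0.012]
force: [-1.1, -19.0, -6.6]
grip_width: 0.0148
```

Push peaked at about 19 N against about 11.3 N own force. The jaw has moved about 1 mm since contact, which gives a clamp of about 7 N. I'll release while keeping a light forward hold so the jaw isn't pulled back.

>>> arm_command(steps="4 0.01 0.13 0 0;4 0 0 0 0;4 0 0 0 0;4 0 0 0 0;4 0 0 0 0")

```text
time_s: 20.1
ee_pos: [0.5783, -0.1665, 0.0973]
tool_rot: [0.025, 0.998, -0.054, 0.013]
force: [0.6, 0.5, -0.5]
grip_width: 0.0401
```

```bash
python3 look.py o ; python3 gap.py o
```

```text
20.1 [ 0.5783 -0.1665  0.0973] [ 0.0252  0.9981 -0.0545  0.0126] [ 0.58  0.52 -0.48] 0.0401
top origin 285 114
scene origin 155 200
```

View pics/o_gap.png

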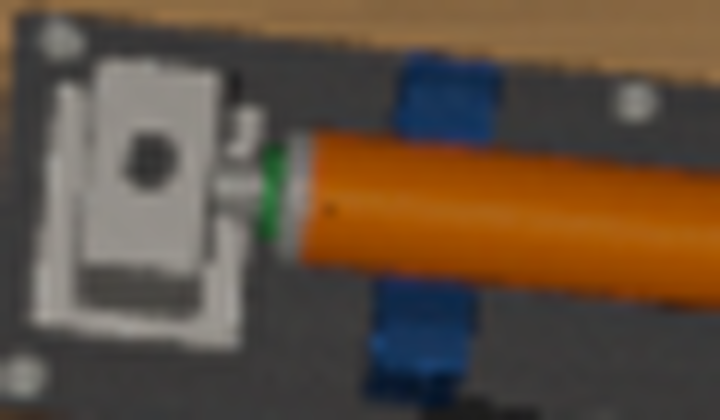

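View pics/o_scene.png

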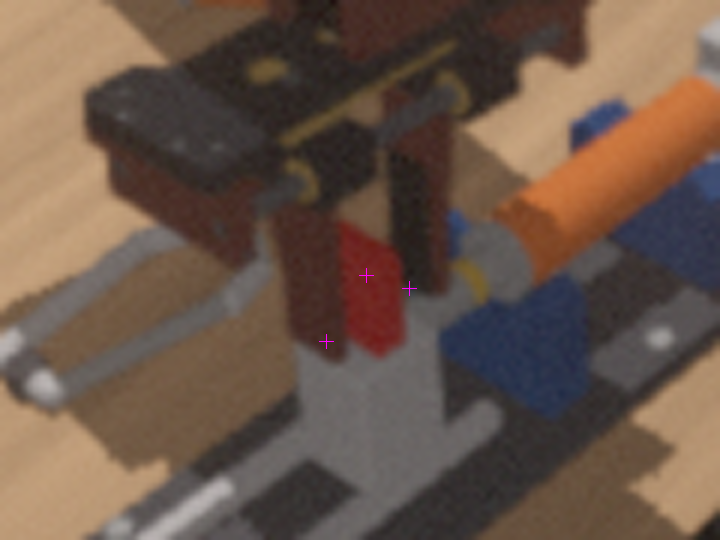

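Fingers are clear of the tab on both sides and the force is about 0. As an independent check, the green disc's shift in the top view gives the spring compression.

Run:
```python
from h import *
def cen(f):
    T=cv2.imread(f).astype(float)[150:164,266:279]; g=np.clip(T[...,1]-np.maximum(T[...,0],T[...,2]),0,None); g[g<8]=0
    y,x=np.mgrid[150:164,266:279]; 
    # leading/trailing: use left edge side too
    return (g*x).sum()/g.sum(),(g*y).sum()/g.sum(),g.sum()
for k in('top0','g_top_raw','l_top_raw','m_top_raw','n_top_raw','o_top_raw'): print(k,np.round(cen(f'pics/{k}.png'),3))
a,b=onz('top',(272,156),.06),onz('top',(273,156),.06);print('mm/px',np.linalg.norm(a-b)*1e3)
```

```text
top0 [272.827 155.649 827.   ]
g_top_raw [272.831 155.653 839.   ]
l_top_raw [272.816 155.645 799.   ]
m_top_raw [272.824 155.663 796.   ]
n_top_raw [272.635 155.623 636.   ]
o_top_raw [272.185 155.629 596.   ]
mm/px 2.8084237565707535
```

The disc moved about 0.45 px ≈ 1.3 mm after contact (1.8 mm at most). That means about 6 N, 7.8 N at most, and agrees with the force reading. I'll withdraw straight up.

>>> arm_command(steps="4.4 0 0 0.6 0;4.4 0 0 1 0;4.4 0 0 1 0;4.4 0 0 1 0;4.4 0 0 2 0;4.4 0 0 3 0;4.4 0 0 4 0;4.4 0 0 4 0;4.4 -1 -3 0 0;4.4 -1 -3 0 0;4.4 0 0 0 0;4.4 0 0 0 0")

```text
time_s: 21.4
ee_pos: [0.5581, -0.2274, 0.2817]
tool_rot: [0.027, 0.998, -0.054, 0.017]
force: [-0.1, 0.5, -0.4]
grip_width: 0.044
```

```bash
python3 look.py p
python3 - <<'E'
from h import *
T=cv2.imread('pics/p_top_raw.png');cv2.imwrite('pics/p_t2.png',cv2.resize(T[100:240,180:385],None,fx=3.8,fy=3.8,interpolation=cv2.INTER_CUBIC))
S=cv2.imread('pics/p_scene_raw.png');cv2.imwrite('pics/p_s2.png',cv2.resize(S[190:310,150:315],None,fx=4.5,fy=4.5,interpolation=cv2.INTER_CUBIC))
t=T.astype(float)[150:164,266:279]; g=np.clip(t[...,1]-np.maximum(t[...,0],t[...,2]),0,None); g[g<8]=0
x=np.mgrid[150:164,266:279][1]; print('disc',(g*x).sum()/g.sum(),g.sum())
o=np.array([.5867,-.0548]);ex=np.array([np.cos(1.469),np.sin(1.469)]);ey=np.array([-ex[1],ex[0]])
F=lambda w:np.round([(w[:2]-o)@ex*1e3,(w[:2]-o)@ey*1e3],1)
h=cv2.cvtColor(T,cv2.COLOR_BGR2HSV);m=cv2.inRange(h,(4,165,80),(16,255,255));q=np.zeros_like(m);q[145:170,270:330]=m[145:170,270:330]
p=np.argwhere(q)[:,::-1].astype(np.float32);mu,ev=cv2.PCACompute(p,None);s=(p-mu)@ev[0]
a,b=[onz('top',mu[0]+ev[0]*k,.06) for k in(s.min(),s.max())];d=a-b;print(F(a),F(b),F((a+b)/2),np.arctan2(d[1],d[0])%np.pi)
E
```

```text
21.4 [ 0.5581 -0.2274  0.2817] [ 0.0266  0.9981 -0.0537  0.0174] [-0.06  0.54 -0.4 ] 0.044
top origin 326 107
scene origin 117 136
disc 272.17721518987344 632.0
[77.  -0.8] [-41.9  -0.9] [17.6 -0.9] 1.4696000372545495
```

View pics/p_t2.png

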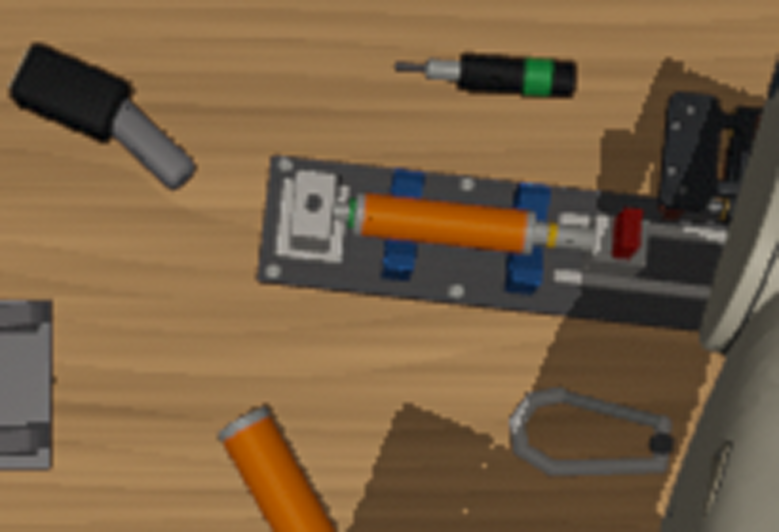

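View pics/p_s2.png

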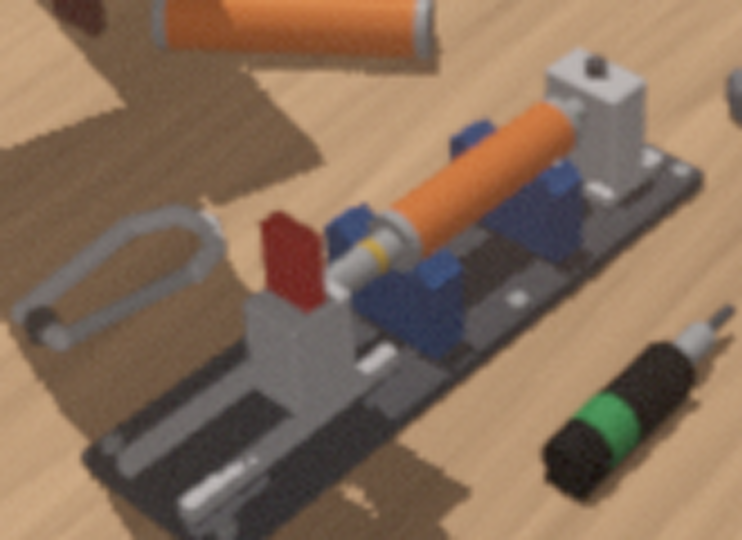

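Both views show the roller lying in the Vs between rod and green disc, with the gripper well clear. The disc has stayed put (272.18 against 272.19 px at release) and the bystanders look undisturbed. Handing in.

```bash
python3 -c "
from cell import bot
print(bot.job_done())"
```

```text
the job is handed in; nothing more can be done
None
```

I moved the smallest orange roller from the grey cradle into the V-blocks, let it go, then slid the jaw by its red tab until the roller was clamped. I released the tab and withdrew, handing in at about 21.5 s of the 72 s allowed; no verdict was reported.

**Last checks:**
- **Seating:** the camera put the roller about 0.9 mm off my measured seat line, inside the 2 mm limit. Its direction is within about 0.001 rad of the fixture's.
- **Clamp force:** this is an estimate, as nothing measures it directly. The final push peaked at about 19 N against about 11.3 N for the jaw itself, so 7–8 N. Jaw travel gave about 7 N, and the anvil disc's movement about 6 N (7.8 N at most). All lie within 4–9 N, but they differ by about 1.5 N. The disc had not moved back after I let go of the tab.
- **Bystanders:** the screwdriver, connector and scanner look undisturbed in the last pictures. I judged that by eye and did not measure it.

**Disagreement:** the scene camera read several millimetres off the top camera (8–9 mm along the roller in the cradle), so I relied mainly on the top view.

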